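Lock the dosing unit's carriage with its pin

TASK

Lock the titrator's dosing unit for transport: take the square-headed lock pin out of its stand, push it upright through the flap-covered slot in the unit's top cover, and feel gently along the slot with the tip until it drops into the hidden carriage hole and its collar sits fully home on the cover. Let go of it there, never press the pin hard against the unit, and leave everything else on the bench where it is.

Things in the scene. Friction and masses are not known exactly. Their poses are not given: they have to be found in the camera images.
- dosing_unit: Fixed white box with a blue base band, 130 mm (own x) by 250 mm (own y) by 85 mm high; origin at the centre of its underside, z up. Its flat top cover has a slot (point slot). A glass syringe barrel, 23 mm wide, 150 mm long, lies along own y on the cover, its axis 46 mm to own +x of the slot's centre line, its top 25 mm above the cover; a flat key panel is at the own -y end.
- slot (a point): Centre of the slot, on the cover's top face; axes as the dosing unit's. Slot 14 mm wide (own x), 84 mm long (own y), cover 4 mm thick. A thin black spring flap closes it from below; hinged at the slot's own -x side, it swings down when the pin pushes it (under 3 N) and then leans on the pin with about 1.5 N towards own +x.
- carriage_top (a point): Point on the carriage's top, straight below the slot's centre, 35 mm below the cover's top. The carriage is a flat level steel block, hidden by the flap, solid and still under the whole slot but for one vertical 12.5 mm through hole (sharp rim) on the slot's centre line, anywhere from 30 mm to own -y to 30 mm to own +y of this point: only to be felt.
- lock_pin: Loose pin, 70 to 130 g, upright in one of the stand's three holes (which one varies). Black square head 22 x 22 mm (faces along own x and y), 6 to 44 mm above its origin; under it a round steel collar 30 mm wide, 6 mm thick; then a round steel shank 10 mm wide, 53 mm long. Origin: on the axis, on the collar's underside; z up to the head.
- pin_tip (a point): Centre of the lock pin's tip (flat, edge barely broken), 53 mm below its origin. With the tip on the carriage beside the hole the collar's underside stands 18 mm above the cover; fully home the collar rests on the cover. Gripped by its head the pin may lean a few degrees in the hand.
- stand: Fixed grey block, 160 mm (own x) by 50 mm (own y) by 58 mm high; origin at the centre of its underside. Three vertical holes, 13 mm wide, in a row along own x at -50, 0 and 50 mm, each with a pin or plug standing in it, its collar on the block's top.
- plug_ball: Bystander in the stand: plug with a round ball head 26 mm wide, collar 30 mm wide; origin on its collar's underside, top 41 mm above.
- plug_disc: Bystander in the stand: plug with a flat round disc head 32 mm wide, collar 30 mm wide; origin on its collar's underside, top 28 mm above.
- amber_bottle: Bystander: brown bottle, 68 mm wide, 140 mm high; origin at its foot.
- flask: Bystander: conical glass flask, 80 mm wide, 130 mm high; origin at its foot.
- beaker: Bystander: open glass beaker, 72 mm wide, 85 mm high; origin at its foot.
- jar: Bystander: small lidded glass jar, 52 mm wide, 55 mm high; origin at its foot.
- spatula: Bystander: steel spatula, 190 mm long, lying flat on the bench; origin under its middle.
Things that resemble listed ones, but are neither listed nor needed, are in the scene too. What is shaped like the lock_pin but green or yellow is not meant. Leave any red look-alike of the stand alone.

How it is judged:
By the outcome, as a careful person would: the job done as asked, in the order asked, and still so for the second after the job is handed in, with the robot touching nothing.
It also fails if it takes over 67 s, if anything falls off the work surface, if the arm or the gripper's body presses on something with over 40 N, if the wrist force passes 120 N, or if a joint passes its speed limit or range.

ROBOT

A 6-joint arm with a two-finger parallel gripper is mounted at the origin on the work surface. World frame = base frame: x ahead of the robot, y to its left, z up, the work surface at z = 0. Lengths are in m, angles in rad, forces in N, time in s.
With the tool pointing down it reaches from about 0.425 to 0.925 m from the base axis. Payload 12.5 kg.
Tool frame: the origin (TCP) lies midway between the tips of the shut fingers; the grasp point (between the pads) lies 19 mm behind it; z points along the fingers, y is the line along which they close (so a half turn about z gives the same grasp; the last joint's range is limited). The gripper opens to 85 mm and grips with 20 to 120 N. Pads are 22 mm wide; open, the fingers measure 114 mm over their backs; the gripper's body (76 mm by 85 mm) begins 54 mm behind the grasp point. The pads swing forward as they close: fully open they stand 13 mm farther back than shut.
Start: joints at [1.19, 0.491, 1.559, -0, 1.092, -0.106], TCP at [0.17, 0.602, 0.231] pointing down, gripper open.
Joint ranges: [-3.1, 3.1], [-0.84, 2.19], [0.05, 2.79], [-1.13, 4.28], [0.06, 2.93], [-2.69, 2.69]. Speed limits (rad/s): [2.22, 2.22, 2.79, 3.14, 3.14, 3.14].

INTERFACE

Orientations are given as a rotation vector (axis times angle).
In Python, from station import r gives the robot as it stands.
- The arm moves only by the shell command python3 -m jog 'ROWS' [OPENING] [FORCE]. ROWS is a JSON object of lists of equal length, an entry for each row: "linear": the shift along the tool's x, y, z in mm, a list of three; "roll": the turn about the tool's z in rad. A call has exactly 5 rows; each row shifts and turns the commanded pose from where the row before left it, along the tool's axes as they then stand; what a row does not reach is not made up. A row lasts 1/8 s, in which the tool goes at most 62.5 mm and 10.7 degrees, less where a joint would pass 70% of its speed; a pose out of reach is approached as far as the arm can. A call is refused whole if a number of a shift passes 62.5 or a number of a turn 0.188, either way. A call with a gripper value outside its range is refused whole. OPENING is the closure, from 0 (fully open) to 1 (shut), set as the call begins (- or left out, the last holds). The fingers move at their own pace and stop on an object; FORCE is the grip in N (left out, the last holds). Time passes only in rows, so rows that do not move let the fingers close, or fill a call up. It gives the time, the measured TCP pose, the force, the opening and the grip force at its end, in the units of the state.
- r.state(): the state, without advancing time (a new reading comes with each control period).
- r.get_image(name): name is "scene" or "top"; returns the picture (400x640x3 uint8, red, green, blue); there is no depth.
- r.camera_params(name): a dict with "intrinsics" (3x3 intrinsics, pixels), "distortion" ([k1, k2, p1, p2, k3] as OpenCV has them; the pictures are not rectified), "extrinsics" (4x4, takes a point from camera to world coordinates). Camera axes: x right, y down, z forward; pixel columns grow to the right and rows downward; lengths in m; the calibration is good to about 2 mm. A picture is of the moment at which its call begins. camera_params takes no time and is no camera call.
- r.finish_job(): hands the job in; it is judged then, once.
The state is a dict: "time": time; "joint_pos": joint angles; "qd": joint speeds; "effort": joint torques, N m; "ee_pos": TCP position; "tcp_rot": TCP orientation; "wrist_force": force on the tool from outside, world axes, zero at the start; "moment": the same for the moment, N m; "finger_gap": opening from 0.0 (shut) to 1.0 (fully open); "gripper_force": force on a finger pad.
Only numpy, scipy, OpenCV 4.12 (cv2) and the standard library are available. Lean on these libraries where they do the work, as an engineer would, in place of code of your own. Each camera call takes 0.05 s, during which the arm holds its last target. There are 200 camera calls.

## Working session

There is one attempt and no reset: what is moved stays moved. The work goes in short steps, Python scripts to look and compute and a shell command to move; the robot and the scene stay as the last step left them, time stands still between calls to the robot, and variables do not carry over. Pictures are saved under pics/ and viewed, at most 10 in all, crops included, and the job is handed in when it is done.

```bash
mkdir -p pics
python3 - <<'E'
from station import r
import cv2,numpy as np
for n in("scene","top"):
    im=r.get_image(n); cv2.imwrite(f"pics/{n}0.png",im[...,::-1])
    p=r.camera_params(n); print(n,{k:np.round(v,4).tolist() for k,v in p.items()})
s=r.state(); print({k:np.round(v,3).tolist() for k,v in s.items()})
E
```

```text
scene {'intrinsics': [[430.3295, 0.0, 318.9557], [0.0, 430.3295, 199.4664], [0.0, 0.0, 1.0]], 'distortion': [-0.0824, 0.0, 0.0, 0.0, 0.0], 'extrinsics': [[-0.8544, 0.3377, -0.395, 0.9776], [0.5195, 0.5726, -0.6342, 0.6836], [0.012, -0.7471, -0.6646, 0.8316], [0.0, 0.0, 0.0, 1.0]]}
top {'intrinsics': [[383.6102, 0.0, 315.4478], [0.0, 383.6102, 196.9784], [0.0, 0.0, 1.0]], 'distortion': [-0.0064, 0.0, 0.0, 0.0, 0.0], 'extrinsics': [[-0.0258, -0.9833, 0.1804, 0.3309], [-0.9996, 0.0273, 0.0059, -0.0181], [-0.0107, -0.1802, -0.9836, 1.2902], [0.0, 0.0, 0.0, 1.0]]}
{'time': 0.1, 'joint_pos': [1.19, 0.491, 1.559, 0.0, 1.092, -0.106], 'qd': [-0.001, -0.003, -0.003, 0.0, 0.0, -0.001], 'effort': [0.003, -61.945, -26.202, -0.0, 0.003, 0.0], 'ee_pos': [0.17, 0.601, 0.231], 'tcp_rot': [-0.43, -3.112, 0.001], 'wrist_force': [0.246, -0.685, 0.592], 'moment': [0.065, -0.025, 0.036], 'gripper_force': 0.0, 'finger_gap': 0.997}
```

View pics/scene0.png

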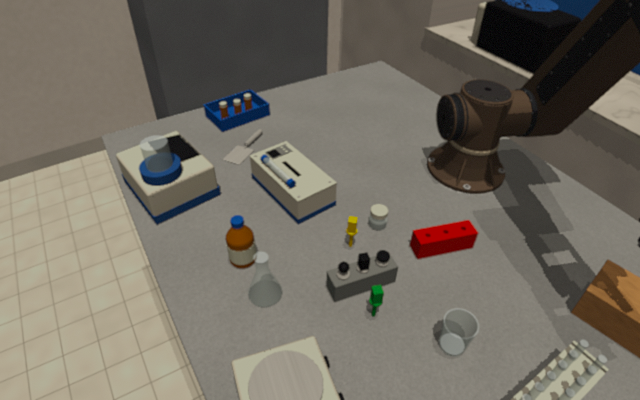

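View pics/top0.png

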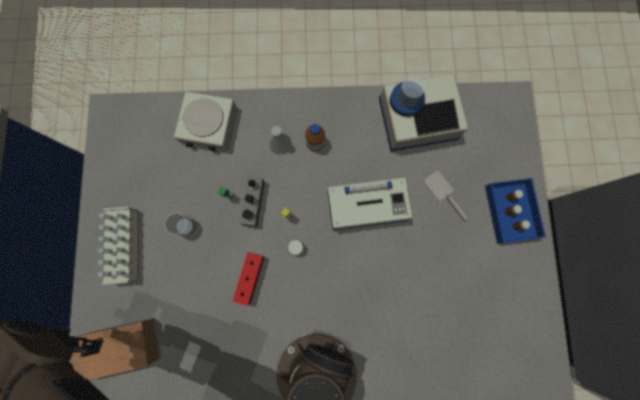

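The scene view shows the stand near (362,272) with three dark heads, the middle one (364,262) looking square, and the dosing unit near (292,180). In the top view the stand is at (252,202), the unit at (370,203) and its slot at about (370,203). Next I'll enlarge both.

Run:
```python
import cv2,numpy as np
s=cv2.imread("pics/scene0.png");t=cv2.imread("pics/top0.png")
R=lambda im,x,y,w,h,f:cv2.resize(im[y:y+h,x:x+w],(w*f,h*f),interpolation=cv2.INTER_CUBIC)
a=R(s,320,235,80,60,5);b=R(t,225,170,80,60,5);c=R(s,245,130,100,75,4);d=R(t,320,165,100,75,4)
cv2.imwrite("pics/crop0.png",np.vstack([np.hstack([a,b]),np.hstack([c,d])]))
```

```text
(no output)
```

View pics/crop0.png

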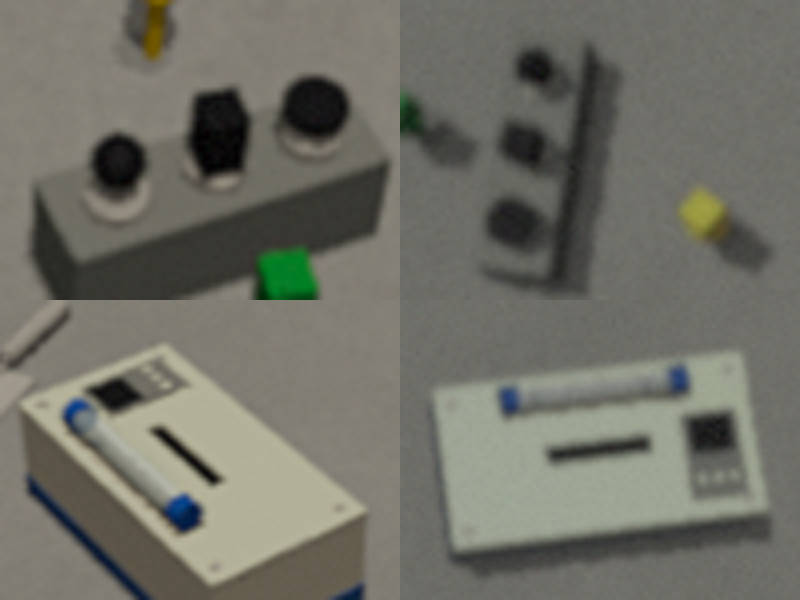

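The crops show the square-headed pin in the middle hole (scene about (363,260), top about (249.6,198.6)). The ball is on the far side and the disc on the robot side. The slot is dark and sharp in both views, so I'll measure it there.

```bash
cat > h.py <<'E'
import cv2,numpy as np
from station import r
def ray(n,px):
    p=r.camera_params(n);K,D,E=[np.array(p[k],float) for k in("intrinsics","distortion","extrinsics")]
    u=cv2.undistortPoints(np.array(px,float).reshape(-1,1,2),K,D).reshape(-1,2)
    return E[:3,3],np.c_[u,np.ones(len(u))]@E[:3,:3].T
def plane(n,px,z):
    o,d=ray(n,px); return o+d*((z-o[2])/d[:,2])[:,None]
def tri(ps,pt):
    (a,da),(b,db)=ray("scene",[ps]),ray("top",[pt]);da,db=da[0]/np.linalg.norm(da),db[0]/np.linalg.norm(db)
    s=np.linalg.lstsq(np.c_[da,-db],b-a,rcond=None)[0];p,q=a+da*s[0],b+db*s[1]
    return (p+q)/2,np.linalg.norm(p-q)*1e3
def proj(n,P):
    p=r.camera_params(n);K,D,E=[np.array(p[k],float) for k in("intrinsics","distortion","extrinsics")]
    M=np.linalg.inv(E);return cv2.projectPoints(np.array(P,float).reshape(-1,3),cv2.Rodrigues(M[:3,:3])[0],M[:3,3],K,D)[0].reshape(-1,2)
def blob(im,x,y,w,h,thr,f=8,seed=None):
    "dark blob nearest seed in a crop; subpixel via upscaling; contour in full px"
    g=cv2.cvtColor(im,cv2.COLOR_BGR2GRAY)[y:y+h,x:x+w]
    g=cv2.resize(g,None,fx=f,fy=f,interpolation=cv2.INTER_CUBIC)
    cs=cv2.findContours((g<thr).astype(np.uint8),cv2.RETR_EXTERNAL,cv2.CHAIN_APPROX_NONE)[0]
    cs=[c for c in cs if cv2.contourArea(c)>8*f*f]
    sd=((np.array(seed)-[x,y])*f).tolist()
    c=max(cs,key=lambda c:cv2.pointPolygonTest(c,sd,True))
    return (c.reshape(-1,2)+.5)/f-.5+[x,y]
def cen(c):
    m=cv2.moments((c*64).astype(np.float32).reshape(-1,1,2));return np.array([m["m10"],m["m01"]])/m["m00"]/64
E
python3 - <<'E'
from h import *
S=cv2.imread("pics/scene0.png");T=cv2.imread("pics/top0.png")
np.set_printoptions(precision=4,suppress=True)
for nm,s,t in[("ball",(343.8,267.5),(251.6,183.6)),("pin",(363.5,261),(249.7,198.8)),("disc",(383,256.5),(247.7,214.5)),("slot",(291.5,168.7),(369,203))]:
  for thr in(45,60):
    if nm=="slot":thr+=20
    a=blob(S,int(s[0])-28,int(s[1])-22,56,44,thr,seed=s);b=blob(T,int(t[0])-24,int(t[1])-18,48,36,thr,seed=t)
    P,e=tri(cen(a),cen(b));print(nm,thr,"s",cen(a),cv2.contourArea(a.astype(np.float32)),"t",cen(b),cv2.contourArea(b.astype(np.float32)),"P",P,"gap",e)
    if nm=="slot":
        for n,c in(("scene",a),("top",b)):
            Q=plane(n,c,.085)[:,:2]*1e3;(cx,cy),wh,an=cv2.minAreaRect(Q.astype(np.float32));print(n,"slot rect",cx,cy,wh,an, plane(n,[cen(c)],.085))
# unit outline in both views: bright cover
for n,im,sd in(("top",T,(350,215)),("scene",S,(300,185))):
    hsv=cv2.cvtColor(im,cv2.COLOR_BGR2GRAY).astype(int)
    print(n,"cover grey",hsv[sd[1],sd[0]])
R=lambda im,x,y,w,h,f:cv2.resize(im[y:y+h,x:x+w],(w*f,h*f),interpolation=cv2.INTER_CUBIC)
o=np.hstack([R(S,350,243,28,36,14),R(T,236,184,28,36,14)]).astype(float)
cv2.imwrite("pics/head0.png",np.clip(255*(o/140)**.6,0,255).astype(np.uint8))
E
```

```text
ball 45 s [343.2383 267.3051] 82.4765625 t [251.7645 183.1784] 27.7734375 P [0.6039 0.1925 0.0839] gap 2.1513673713071686
ball 60 s [343.2053 267.5187] 95.625 t [251.9602 183.3121] 40.8515625 P [0.6037 0.1921 0.0827] gap 2.0763566499266233
pin 45 s [363.3742 261.2316] 151.2890625 t [249.5051 198.7169] 40.2578125 P [0.5537 0.1999 0.0817] gap 2.3874053093161307
pin 60 s [363.3543 261.2371] 165.59375 t [249.5824 198.8113] 58.5078125 P [0.5535 0.1997 0.0813] gap 2.495539895007782
disc 45 s [382.5927 256.2135] 113.234375 t [247.2481 214.1664] 50.2265625 P [0.5044 0.2077 0.0774] gap 2.1524947151016733
disc 60 s [382.5109 256.3004] 127.109375 t [247.7116 214.4418] 77.140625 P [0.5036 0.2066 0.0756] gap 1.9689651531940713
slot 65 s [291.2877 168.518 ] 37.484375 t [369.3284 201.9157] 41.421875 P [ 0.5319 -0.1824  0.084 ] gap 1.1294147771792906
scene slot rect 532.919921875 -182.82455444335938 (7.475727081298828, 75.3011474609375) 5.600600242614746 [[ 0.5328 -0.1817  0.085 ]]
top slot rect 531.279541015625 -181.78521728515625 (6.7808027267456055, 75.53490447998047) 5.519471168518066 [[ 0.5312 -0.1819  0.085 ]]
slot 80 s [291.2462 168.4746] 45.546875 t [369.337  201.9134] 60.1640625 P [ 0.5319 -0.1824  0.0841] gap 1.2506721440920967
scene slot rect 532.9689331054688 -182.99664306640625 (8.801273345947266, 77.39730834960938) 5.470527172088623 [[ 0.5328 -0.1819  0.085 ]]
top slot rect 531.203369140625 -181.68568420410156 (9.37974739074707, 78.36133575439453) 5.6302008628845215 [[ 0.5312 -0.1819  0.085 ]]
top cover grey 159
scene cover grey 174
```

View pics/head0.png

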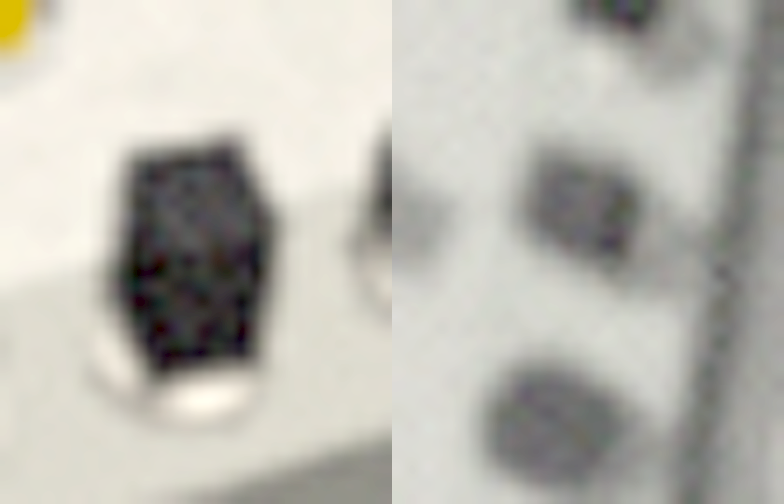

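The enlarged head has scene corners at about (359.4,253.7), (367.1,252.9) and (369.4,258.4) for its top face, and vertical edges below them. I'll compute the yaw and the required roll.

Run:
```python
from h import *
from scipy.spatial.transform import Rotation as Ro
np.set_printoptions(precision=4,suppress=True)
px=lambda x,y:((x+.5)/14-.5+350,(y+.5)/14-.5+243)
A,B,C=[plane("scene",[px(*q)],.102)[0] for q in((132,150),(240,138),(272,215))]
for a,b in((A,B),(B,C)):
    d=b-a;print("edge mm",np.linalg.norm(d)*1e3,"dir deg",np.degrees(np.arctan2(d[1],d[0])))
T=cv2.imread("pics/top0.png");b=blob(T,225,180,48,36,60,seed=(249.7,198.8))
Q=plane("top",b,.102)[:,:2]*1e3;print("top rect",cv2.minAreaRect(Q.astype(np.float32)))
q=cv2.approxPolyDP((b*16).astype(np.int32).reshape(-1,1,2),22,True).reshape(-1,2)/16;print(q.tolist())
R=Ro.from_rotvec(r.state()["tcp_rot"]).as_matrix();print(R, "tool y deg",np.degrees(np.arctan2(R[1,1],R[0,1])))
print("vertical check",(proj("scene",[[.5535,.2,.064]])-proj("scene",[[.5535,.2,.102]]))*14)
```

```text
edge mm 17.782611559046646 dir deg 157.38258125112256
edge mm 16.605568378545296 dir deg 71.85476316285467
top rect ((549.0667724609375, 195.577880859375), (33.94082260131836, 23.333450317382812), 61.393707275390625)
[[246.4375, 194.5625], [245.8125, 200.5625], [251.0625, 203.4375], [253.6875, 202.6875], [252.9375, 196.4375]]
[[-0.9625  0.2714 -0.0004]
 [ 0.2714  0.9625 -0.0009]
 [ 0.0001 -0.001  -1.    ]] tool y deg 74.25421254158617
vertical check [[-19.5758 152.7346]]
```

```bash
python3 -m jog '{"linear":[[-47.8,-28.3,0],[-47.8,-28.3,0],[-47.8,-28.3,0],[-47.8,-28.3,0],[-47.8,-28.3,0]],"roll":[0,0,0,0,0]}' 0.4 60; python3 -m jog '{"linear":[[-47.8,-28.3,0],[-47.8,-28.3,0],[-47.8,-28.3,0],[-47.8,-28.3,0],[-47.8,-28.3,0]],"roll":[0,0,0,0,0.09]}'
```

```text
time: 0.72
ee_pos: [0.3622, 0.3991, 0.2312]
tcp_rot: [-0.43, -3.112, 0.0]
wrist_force: [1.0, 0.2, 0.3]
finger_gap: 0.604
gripper_force: 0.0
time: 1.35
ee_pos: [0.5539, 0.1979, 0.2311]
tcp_rot: [-0.573, -3.089, 0.0]
wrist_force: [0.7, 1.2, 0.1]
finger_gap: 0.598
gripper_force: 0.0
```

```bash
python3 -m jog '{"linear":[[1,1.6,30],[0,0,40],[0,0,35],[0,0,0],[0,0,0]],"roll":[0,0,0,0,0]}'
python3 - <<'E'
from h import *
S=r.get_image("scene")[...,::-1];T=r.get_image("top")[...,::-1]
cv2.imwrite("pics/s1.png",S);cv2.imwrite("pics/t1.png",T)
R=lambda im,x,y,w,h,f:cv2.resize(im[y:y+h,x:x+w],(w*f,h*f),interpolation=cv2.INTER_CUBIC)
cv2.imwrite("pics/c1.png",np.hstack([R(S,330,225,65,80,6),R(T,215,160,65,80,6)]))
E
```

```text
time: 1.98
ee_pos: [0.553, 0.2015, 0.1274]
tcp_rot: [0.57, 3.089, 0.001]
wrist_force: [0.4, -0.2, -0.2]
finger_gap: 0.6
gripper_force: 0.0
```

View pics/c1.png

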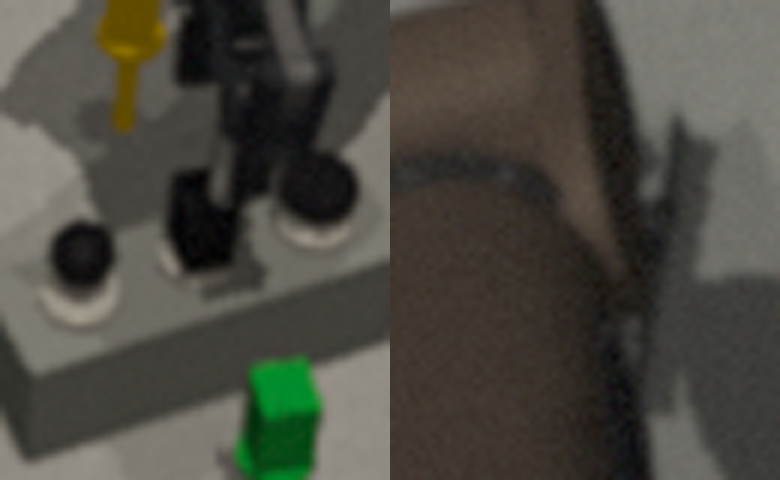

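The scene crop shows the near finger's tip at about (367,259), in front of the square head (364,262). The top view is blocked by the arm. I'll check the fingertip against its projection.

Run:
```python
from h import *
np.set_printoptions(precision=1,suppress=True)
y=np.array([.359,.933,0]);x=np.array([-.933,.359,0]);c=np.array([.553,.2015,.1324])
for s in(.0255,.04,-.0255,-.04):print(s,*[(proj("scene",[c+y*s+x*w+[0,0,dz]])[0]-[330,225])*6 for w in(-.011,.011) for dz in(0,.02)])
print("head top centre",(proj("scene",[[.5535,.2,.102]])[0]-[330,225])*6)
```

```text
0.0255 [207.6 186. ] [212.4 148.5] [267.1 178. ] [272.7 140.6]
0.04 [218.1 216.9] [223.1 179.4] [278.2 208.6] [284.  171.2]
-0.0255 [172.6  82.8] [176.7  45.3] [230.   75.5] [234.9  38. ]
-0.04 [163.2  54.9] [167.1  17.4] [219.9  47.8] [224.6  10.3]
head top centre [208.5 182.5]
```

```bash
python3 -m jog '{"linear":[[-1,-1.4,18],[0,0,18],[0,0,15],[0,0,7],[0,0,0]],"roll":[0,0,0,0,0]}' && python3 -m jog '{"linear":[[0,0,0],[0,0,0],[0,0,0],[0,0,0],[0,0,0]],"roll":[0,0,0,0,0]}' 1 60;python3 -m jog '{"linear":[[0,0,0],[0,0,0],[0,0,0],[0,0,0],[0,0,0]],"roll":[0,0,0,0,0]}'
```

```text
time: 2.7
ee_pos: [0.553, 0.1997, 0.0683]
tcp_rot: [-0.57, -3.089, -0.0]
wrist_force: [-0.2, 0.2, -0.7]
finger_gap: 0.605
gripper_force: 0.0
time: 3.32
ee_pos: [0.5533, 0.1998, 0.069]
tcp_rot: [0.57, 3.088, 0.001]
wrist_force: [0.1, -0.2, 5.9]
finger_gap: 0.251
gripper_force: 59.1
time: 3.95
ee_pos: [0.5532, 0.1998, 0.069]
tcp_rot: [0.57, 3.088, 0.001]
wrist_force: [-0.0, -0.5, 5.5]
finger_gap: 0.25
gripper_force: 59.1
```

```bash
python3 -m jog '{"linear":[[0,0,-6],[0,0,-12],[0,0,-18],[0,0,-25],[0,0,-25]],"roll":[0,0,0,0,0]}';python3 -m jog '{"linear":[[0,0,-25],[0,0,-20],[0,0,-14],[0,0,0],[0,0,0]],"roll":[0,0,0,0,0]}'
python3 - <<'E'
from h import *
print(r.state()["moment"])
S=r.get_image("scene")[...,::-1];T=r.get_image("top")[...,::-1]
cv2.imwrite("pics/s2.png",S)
R=lambda im,x,y,w,h,f:cv2.resize(im[y:y+h,x:x+w],(w*f,h*f),interpolation=cv2.INTER_CUBIC)
cv2.imwrite("pics/c2.png",R(S,320,180,80,100,6))
E
```

```text
time: 4.58
ee_pos: [0.5528, 0.1997, 0.1557]
tcp_rot: [0.57, 3.089, 0.0]
wrist_force: [-0.1, 0.6, -1.1]
finger_gap: 0.248
gripper_force: 58.6
time: 5.2
ee_pos: [0.5526, 0.1996, 0.2127]
tcp_rot: [-0.57, -3.089, 0.001]
wrist_force: [0.3, -0.4, -0.8]
finger_gap: 0.246
gripper_force: 58.6
[ 0.02213733 -0.01039655 -0.02743196]
```

View pics/c2.png

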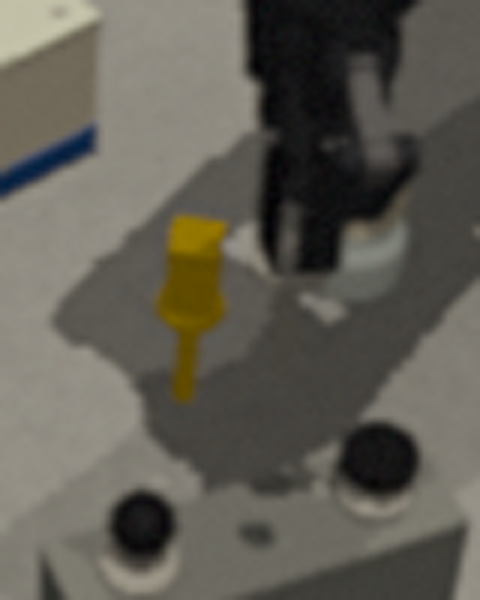

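The crop shows the pin out of its hole (empty at about (363,269)) and held in the fingers. The other plugs, and the yellow pin, are undisturbed. Now I'll carry it over to the slot.

```bash
python3 -m jog '{"linear":[[-7,-22,0],[-14,-44,0],[-17,-52,0],[-17,-52,0],[-17,-52,0]],"roll":[0,0,0,0,0]}';python3 -m jog '{"linear":[[-17,-52,0],[-14,-44,0],[-10,-30,0],[-5,-15.5,0],[0,0,0]],"roll":[0,0,0,0,0]}';python3 -m jog '{"linear":[[0,0,0],[0,0,0],[0,0,0],[0,0,0],[0,0,0]],"roll":[-0.1,-0.15,-0.15,-0.0625,0]}'
python3 - <<'E'
from h import *
from scipy.spatial.transform import Rotation as Ro
np.set_printoptions(precision=4,suppress=True)
s=r.state();R=Ro.from_rotvec(s["tcp_rot"]).as_matrix();print("tool y deg",np.degrees(np.arctan2(R[1,1],R[0,1])),s["ee_pos"])
S=r.get_image("scene")[...,::-1];T=r.get_image("top")[...,::-1]
cv2.imwrite("pics/s3.png",S);cv2.imwrite("pics/t3.png",T)
Rz=lambda im,x,y,w,h,f:cv2.resize(im[y:y+h,x:x+w],(w*f,h*f),interpolation=cv2.INTER_CUBIC)
cv2.imwrite("pics/c3.png",np.hstack([Rz(S,240,95,80,120,5),Rz(T,330,140,80,120,5)]))
p=np.array(s["ee_pos"])
for dz in(-.011,-.064):print("exp collar/tip crop",(proj("scene",[p+[0,0,dz]])[0]-[240,95])*5)
E
```

```text
time: 5.92
ee_pos: [0.5406, -0.035, 0.2128]
tcp_rot: [-0.569, -3.089, -0.0]
wrist_force: [0.8, 0.2, -1.2]
finger_gap: 0.251
gripper_force: 58.8
time: 6.55
ee_pos: [0.5333, -0.1823, 0.2129]
tcp_rot: [-0.572, -3.089, -0.001]
wrist_force: [-0.4, 0.6, -0.9]
finger_gap: 0.248
gripper_force: 58.8
time: 7.18
ee_pos: [0.5336, -0.1807, 0.2132]
tcp_rot: [0.155, -3.138, -0.001]
wrist_force: [0.5, -1.4, -1.0]
finger_gap: 0.246
gripper_force: 58.6
tool y deg 95.64441019814632 [ 0.5336 -0.1807  0.2132]
exp collar/tip crop [249.5404 194.1286]
exp collar/tip crop [252.604  275.9538]
```

View pics/c3.png

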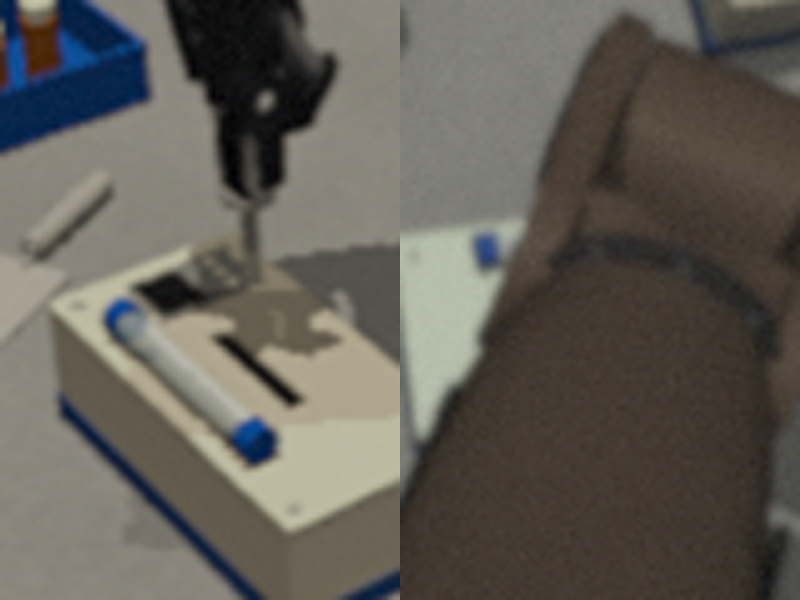

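The pin hangs upright: the shank runs from about (289.6,136) to the tip at (290.8,151), within 1 px of the prediction. I'll go to the slot's own -y end and lower to just above the cover.

```bash
python3 -m jog '{"linear":[[1,-17,0],[1.1,-18,0],[0,0,20],[0,0,22],[0,0,14]],"roll":[0,0,0,0,0]}';python3 -m jog '{"linear":[[0,0,0],[0,0,0],[0,0,0],[0,0,0],[0,0,0]],"roll":[0,0,0,0,0]}'
python3 - <<'E'
from h import *
s=r.state();S=r.get_image("scene")[...,::-1];T=r.get_image("top")[...,::-1]
cv2.imwrite("pics/s4.png",S);cv2.imwrite("pics/t4.png",T)
Rz=lambda im,x,y,w,h,f:cv2.resize(im[y:y+h,x:x+w],(w*f,h*f),interpolation=cv2.INTER_CUBIC)
cv2.imwrite("pics/c4.png",Rz(S,255,130,65,50,12))
p=np.array(s["ee_pos"]);print(p)
C=np.array([.5317,-.183,.085]);ox=np.array([.9952,.0975,0]);oy=np.array([-.0975,.9952,0])
for q in(p-[0,0,.064],p-[0,0,.011],C-oy*.042-ox*.007,C-oy*.042+ox*.007,C+oy*.042+ox*.007,C+oy*.042-ox*.007):print(((proj("scene",[q])[0]-[255,130]+.5)*12-.5).round(1))
E
```

```text
time: 7.9
ee_pos: [0.5346, -0.2181, 0.1562]
tcp_rot: [0.151, -3.137, -0.001]
wrist_force: [0.1, -0.3, -1.5]
finger_gap: 0.248
gripper_force: 58.7
time: 8.52
ee_pos: [0.5349, -0.217, 0.1575]
tcp_rot: [-0.154, 3.137, -0.0]
wrist_force: [0.1, -0.8, -1.7]
finger_gap: 0.251
gripper_force: 58.7
[ 0.53488065 -0.21699645  0.1575224 ]
[362.  364.7]
[352.9 181.2]
[369.1 367.6]
[320.6 388. ]
[519.4 563.7]
[568.9 541.6]
```

View pics/c4.png

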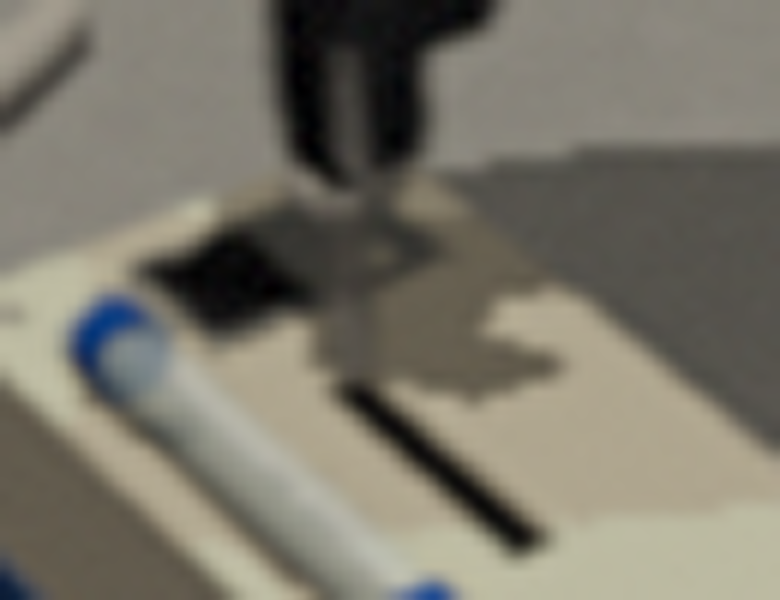

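The tip (about (285,161)) is over the slot's far end, and the slot runs on to about (299,175). The predicted outline agrees with the dark band to about 1 px. I'll lower in small steps and watch the force.

```bash
python3 -m jog '{"linear":[[0,1,2],[0,0,2],[0,0,2],[0,0,1],[0,0,0]],"roll":[0,0,0,0,0]}';python3 -m jog '{"linear":[[0,0,0.7],[0,0,0.7],[0,0,0.7],[0,0,0],[0,0,0]],"roll":[0,0,0,0,0]}'
```

```text
time: 9.25
ee_pos: [0.5347, -0.216, 0.1501]
tcp_rot: [0.153, -3.138, -0.0]
wrist_force: [-0.6, 0.4, -0.7]
finger_gap: 0.249
gripper_force: 58.7
time: 9.88
ee_pos: [0.5347, -0.216, 0.1482]
tcp_rot: [-0.154, 3.138, 0.0]
wrist_force: [-0.0, 0.3, -1.2]
finger_gap: 0.244
gripper_force: 58.7
```

```bash
python3 -m jog '{"linear":[[0,0,0.7],[0,0,0.7],[0,0,0.6],[0,0,0],[0,0,0]],"roll":[0,0,0,0,0]}';python3 -m jog '{"linear":[[0,0,0.6],[0,0,0.6],[0,0,0.6],[0,0,0],[0,0,0]],"roll":[0,0,0,0,0]}'
```

```text
time: 10.5
ee_pos: [0.5347, -0.216, 0.1462]
tcp_rot: [-0.153, 3.138, 0.0]
wrist_force: [-0.4, -0.1, 0.0]
finger_gap: 0.247
gripper_force: 58.7
time: 11.12
ee_pos: [0.5347, -0.216, 0.1444]
tcp_rot: [-0.153, 3.138, 0.0]
wrist_force: [0.6, 0.6, -1.0]
finger_gap: 0.245
gripper_force: 58.7
```

The tip is in the slot and nothing is touching. On down to just above the carriage.

```bash
python3 -m jog '{"linear":[[0,0,2],[0,0,2],[0,0,2],[0,0,2],[0,0,0]],"roll":[0,0,0,0,0]}';python3 -m jog '{"linear":[[0,0,3],[0,0,3],[0,0,3],[0,0,2],[0,0,0]],"roll":[0,0,0,0,0]}'
```

```text
time: 11.75
ee_pos: [0.5348, -0.216, 0.1362]
tcp_rot: [-0.153, 3.138, 0.0]
wrist_force: [1.4, -0.5, 0.0]
finger_gap: 0.247
gripper_force: 58.8
time: 12.38
ee_pos: [0.5347, -0.216, 0.1251]
tcp_rot: [0.153, -3.138, -0.0]
wrist_force: [2.2, -0.4, -2.0]
finger_gap: 0.248
gripper_force: 58.8
```

```bash
python3 -m jog '{"linear":[[0,0,2],[0,0,2],[0,0,1.5],[0,0,1],[0,0,0]],"roll":[0,0,0,0,0]}'
```

```text
time: 13.0
ee_pos: [0.5347, -0.216, 0.1188]
tcp_rot: [0.153, -3.138, -0.0]
wrist_force: [1.2, -0.0, -1.4]
finger_gap: 0.248
gripper_force: 58.7
```

```bash
python3 -m jog '{"linear":[[0,0,1],[0,0,1],[0,0,1],[0,0,0.5],[0,0,0]],"roll":[0,0,0,0,0]}'
```

```text
time: 13.62
ee_pos: [0.5347, -0.216, 0.1153]
tcp_rot: [0.153, -3.138, -0.0]
wrist_force: [0.6, 0.5, -1.1]
finger_gap: 0.248
gripper_force: 58.7
```

```bash
python3 -m jog '{"linear":[[0,0,0.3],[0,0,0.3],[0,0,0.3],[0,0,0],[0,0,0]],"roll":[0,0,0,0,0]}'
```

```text
time: 14.25
ee_pos: [0.5347, -0.216, 0.1145]
tcp_rot: [-0.153, 3.138, 0.0]
wrist_force: [0.2, -0.1, -0.4]
finger_gap: 0.247
gripper_force: 58.7
```

```bash
python3 -m jog '{"linear":[[0,0,0.2],[0,0,0.2],[0,0,0.2],[0,0,0.2],[0,0,0]],"roll":[0,0,0,0,0]}'
```

```text
time: 14.88
ee_pos: [0.5348, -0.2161, 0.1139]
tcp_rot: [-0.153, 3.138, -0.0]
wrist_force: [0.2, -0.1, 4.8]
finger_gap: 0.248
gripper_force: 59.5
```

```bash
python3 -m jog '{"linear":[[0,0,0.2],[0,0,0.2],[0,0,0.1],[0,0,0],[0,0,0]],"roll":[0,0,0,0,0]}'
```

```text
time: 15.5
ee_pos: [0.5349, -0.2161, 0.1139]
tcp_rot: [-0.153, 3.137, -0.001]
wrist_force: [-1.3, 1.3, 10.3]
finger_gap: 0.247
gripper_force: 60.3
```

Contact with the carriage is at TCP z = 0.1139. I'll ease the preload to about 5 N and sweep along own +y. Each typed call goes ahead only while the tip still feels the carriage.

```bash
ok(){ tee -a log|grep -v -e rot -e gap -e grip|tee o; tr -d '[],' <o|awk '/wrist/{f=$4;y=$3}END{exit !(f>2&&f<12&&y>-9&&y<9)}'; }
python3 -m jog '{"linear":[[0,0,-0.2],[0,0.5,0],[0,0.5,0],[0,0.5,0],[0,0.5,0]],"roll":[0,0,0,0,0]}'|ok && python3 -m jog '{"linear":[[0,0.5,0],[0,0.5,0],[0,0.5,0],[0,0.5,0],[0,0.5,0]],"roll":[0,0,0,0,0]}'|ok && python3 -m jog '{"linear":[[0,0.5,0],[0,0.5,0],[0,0.5,0],[0,0.5,0],[0,0.5,0]],"roll":[0,0,0,0,0]}'|ok
```

```text
time: 16.12
ee_pos: [0.535, -0.2149, 0.1139]
wrist_force: [0.1, -3.6, 5.4]
time: 16.75
ee_pos: [0.535, -0.2124, 0.114]
wrist_force: [1.3, -2.3, 4.3]
time: 17.38
ee_pos: [0.5347, -0.2099, 0.1139]
wrist_force: [1.9, -4.3, 4.4]
```

```bash
ok(){ tee -a log|grep -v -e rot -e gap -e grip|tee o; tr -d '[],' <o|awk '/wrist/{f=$4;y=$3}END{exit !(f>2&&f<12&&y>-9&&y<9)}'; }
python3 -m jog '{"linear":[[0,0.5,0],[0,0.5,0],[0,0.5,0],[0,0.5,0],[0,0.5,0]],"roll":[0,0,0,0,0]}'|ok && python3 -m jog '{"linear":[[0,0.5,0],[0,0.5,0],[0,0.5,0],[0,0.5,0],[0,0.5,0]],"roll":[0,0,0,0,0]}'|ok && python3 -m jog '{"linear":[[0,0.5,0],[0,0.5,0],[0,0.5,0],[0,0.5,0],[0,0.5,0]],"roll":[0,0,0,0,0]}'|ok && python3 -m jog '{"linear":[[0,0.5,0],[0,0.5,0],[0,0.5,0],[0,0.5,0],[0,0.5,0]],"roll":[0,0,0,0,0]}'|ok
```

```text
time: 18.0
ee_pos: [0.5345, -0.2074, 0.1139]
wrist_force: [0.7, -3.8, 5.3]
time: 18.62
ee_pos: [0.5342, -0.2049, 0.1139]
wrist_force: [2.0, -2.8, 4.3]
time: 19.25
ee_pos: [0.5339, -0.2023, 0.1138]
wrist_force: [1.6, -3.5, 5.8]
time: 19.88
ee_pos: [0.533, -0.199, 0.1133]
wrist_force: [1.6, 0.4, -1.2]
```

The force vanished and the tip sank at y ≈ -0.199, so this should be the hole. I'll lower gently to check.

```bash
python3 -m jog '{"linear":[[0,0,0.2],[0,0,0.3],[0,0,0.3],[0,0,0.2],[0,0,0]],"roll":[0,0,0,0,0]}'
```

```text
time: 20.5
ee_pos: [0.533, -0.199, 0.1123]
tcp_rot: [0.153, -3.138, -0.0]
wrist_force: [0.9, 1.4, -0.6]
finger_gap: 0.247
gripper_force: 58.7
```

```bash
python3 -m jog '{"linear":[[0,0,0.8],[0,0,0.8],[0,0,0.8],[0,0,0.6],[0,0,0]],"roll":[0,0,0,0,0]}'
```

```text
time: 21.12
ee_pos: [0.533, -0.1991, 0.1093]
tcp_rot: [0.153, -3.138, -0.0]
wrist_force: [0.4, 0.5, -0.4]
finger_gap: 0.251
gripper_force: 58.8
```

```bash
ok(){ tee -a log|grep -v -e rot -e gap -e grip|tee o; tr -d '[],' <o|awk '/wrist/{f=$4;y=$3;x=$2}END{exit !(f<3&&x*x<16&&y*y<16)}'; }
python3 -m jog '{"linear":[[0,0,0.8],[0,0,0.8],[0,0,0.8],[0,0,0.6],[0,0,0]],"roll":[0,0,0,0,0]}'|ok && python3 -m jog '{"linear":[[0,0,1],[0,0,1],[0,0,1],[0,0,1],[0,0,0]],"roll":[0,0,0,0,0]}'|ok && python3 -m jog '{"linear":[[0,0,1],[0,0,1],[0,0,1],[0,0,0.5],[0,0,0]],"roll":[0,0,0,0,0]}'|ok
```

```text
time: 21.75
ee_pos: [0.533, -0.1991, 0.1063]
wrist_force: [1.8, 0.8, -0.8]
time: 22.38
ee_pos: [0.533, -0.1991, 0.1022]
wrist_force: [0.6, 1.1, -1.0]
time: 23.0
ee_pos: [0.533, -0.1991, 0.0988]
wrist_force: [-0.0, 2.8, -0.1]
```

```bash
python3 -m jog '{"linear":[[0,0.2,0.5],[0,0,0.7],[0,0,0.6],[0,0,0.4],[0,0,0]],"roll":[0,0,0,0,0]}'
```

```text
time: 23.62
ee_pos: [0.5331, -0.199, 0.0966]
tcp_rot: [-0.153, 3.138, 0.0]
wrist_force: [-0.0, 1.3, -1.3]
finger_gap: 0.248
gripper_force: 58.8
```

```bash
python3 -m jog '{"linear":[[0,0,0.2],[0,0,0.2],[0,0,0.2],[0,0,0.1],[0,0,0]],"roll":[0,0,0,0,0]}'
```

```text
time: 24.25
ee_pos: [0.5331, -0.1989, 0.096]
tcp_rot: [-0.153, 3.138, 0.0]
wrist_force: [0.3, -0.1, 1.4]
finger_gap: 0.247
gripper_force: 58.9
```

```bash
python3 -m jog '{"linear":[[0,0,0.1],[0,0,0.1],[0,0,0],[0,0,0],[0,0,0]],"roll":[0,0,0,0,0]}'
```

```text
time: 24.88
ee_pos: [0.5331, -0.1989, 0.096]
tcp_rot: [-0.153, 3.138, -0.0]
wrist_force: [-0.1, 0.9, 5.0]
finger_gap: 0.25
gripper_force: 59.4
```

The collar is home: z = 0.096, force up to 5 N, no further travel. I'll let go and back straight up.

```bash
python3 -m jog '{"linear":[[0,0,0],[0,0,0],[0,0,0],[0,0,0],[0,0,0]],"roll":[0,0,0,0,0]}' 0.4; python3 -m jog '{"linear":[[0,0,-6],[0,0,-15],[0,0,-25],[0,0,-35],[0,0,-35]],"roll":[0,0,0,0,0]}';python3 -m jog '{"linear":[[-30,0,-20],[-50,0,0],[50,0,0],[30,0,0],[0,0,0]],"roll":[0,0,0,0,0]}';python3 - <<'E'
from h import *
S=r.get_image("scene")[...,::-1]
Rz=lambda im,x,y,w,h,f:cv2.resize(im[y:y+h,x:x+w],(w*f,h*f),interpolation=cv2.INTER_CUBIC)
cv2.imwrite("pics/c5.png",Rz(S,240,120,120,90,6));print(r.state()["wrist_force"])
E
```

```text
time: 25.5
ee_pos: [0.533, -0.1989, 0.0957]
tcp_rot: [0.153, -3.138, -0.0]
wrist_force: [0.7, 0.5, 0.8]
finger_gap: 0.605
gripper_force: 0.0
time: 26.12
ee_pos: [0.533, -0.1989, 0.214]
tcp_rot: [-0.153, 3.137, -0.001]
wrist_force: [0.4, -0.6, 0.1]
finger_gap: 0.598
gripper_force: 0.0
time: 26.75
ee_pos: [0.5319, -0.199, 0.2332]
tcp_rot: [-0.152, 3.137, -0.001]
wrist_force: [0.4, -0.3, 1.0]
finger_gap: 0.601
gripper_force: 0.0
[0.58989327 0.18937736 0.30745347]
```

View pics/c5.png

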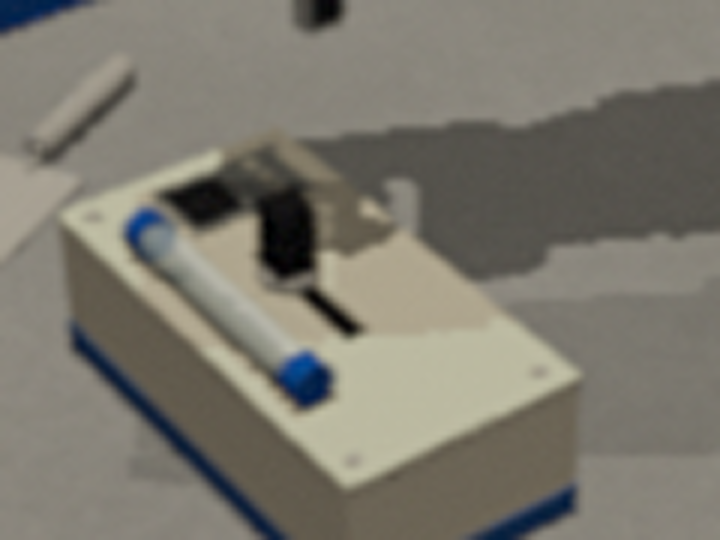

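The pin stands upright with its collar flat on the cover (about (288,167)), the head free and the gripper clear above it.

```bash
python3 -c "from station import r;print(r.finish_job())"
```

```text
the job is handed in; nothing more can be done
None
```

The lock pin is fully home in the carriage hole with its collar on the cover and has been released, and the job was handed in at about 27 s; contact forces on the unit read no more than about 10 N, and no other object was seen to move.

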